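Load the soil colour reader's sample tray and start the reading

ROBOT

A 7-joint arm with a two-finger parallel gripper is mounted at the origin on a cart in front of the work surface, level with it; the furniture and walls round the work are solid. World frame = base frame: x ahead of the robot, y to its left, z up, the work surface at z = 0. Lengths are in m, angles in rad, forces in N, time in s.
With the tool pointing down it reaches from about 0.425 to 0.925 m from the base axis. Payload 6.8 kg.
Tool frame: the origin (TCP) lies at the very end of the fingers, on their centre line; the grasp point (between the pads) lies bot.grip_point_offset behind it (bot.grip_point_offset is the distance from the TCP to the grasp point, in m); z points along the fingers, y is the line along which they close (so a half turn about z gives the same grasp; the last joint's range is limited). The gripper opens to 85 mm and grips with 20 to 120 N. Pads are 22 mm wide; open, the fingers measure 114 mm over their backs; the gripper's body (76 mm by 85 mm) begins 54 mm behind the grasp point. The pads swing forward as they close: fully open they stand 13 mm farther back than shut.
Start: joints at [-1.4, 0.477, 0.022, 1.555, -0.011, 1.109, -0.083], TCP at [0.186, 0.649, 0.231] pointing down, gripper open.
Joint ranges: [-2.96, 2.96], [-0.34, 2.1], [-1.41, 1.46], [0.24, 2.44], [-1.37, 4.51], [0.17, 1.92], [-2.96, 2.96]. Speed limits (rad/s): [2.39, 2.39, 3.14, 3.14, 3.14, 3.14, 3.14].

INTERFACE

Orientations are given as a unit quaternion [w, x, y, z].
In Python, from station import bot, imaging gives the robot as it stands. The module is installed in compiled form; this text tells all that it offers.
- The arm moves only by the tool carry_out, never from a script. Its argument "targets" is one flat list of numbers, 5 for each row, row after row: the closure in counts, from 0 (fully open) to 255 (shut), then the shift along the world's x, y, z in mm, then the turn about the world's z in degrees. A call has 1 to 20 rows; each row shifts and turns the commanded pose from where the row before left it; what a row does not reach is not made up. A row lasts 1/10 s, in which the tool goes at most 50 mm and 8.59 degrees, less where a joint would pass 70% of its speed; a pose out of reach is approached as far as the arm can. A call is refused whole if a number of a shift passes 50 or a number of a turn 8.59, either way. A call with a gripper value outside its range is refused whole. The fingers move at their own pace and stop on an object; "newtons" is the grip in N (left out, the last holds). Time passes only in rows, so rows that do not move let the fingers close. It gives the time, the measured TCP pose, the force, the opening and the grip force at its end, in the units of the state.
- bot.get_obs(): the state, without advancing time (a new reading comes with each control period).
- imaging.read_camera(name): name is "scene" or "side" or "wrist"; returns a dict with "frame" (384x512x3 uint8, red, green, blue), "fov_y" (degrees; the focal length in pixels is half the picture's height over the tangent of half this angle, whatever the lens; pixels are square), "cx", "cy" (the principal point, pixels), "pose" (4x4, takes a point from camera to world coordinates); the wrist camera has in their place "tool_from_camera" (4x4, takes a point from camera to tool coordinates, whose origin is the TCP and whose axes are the flange's). Camera axes: x right, y up, looking along -z (the intrinsics and any distortion apply to the point x, -y, -z); pixel columns grow to the right and rows downward; lengths in m; the calibration is good to about 2 mm. A picture is of the moment at which its call begins: read the wrist's pose just before it. There is no depth.
- bot.hand_in(): hands the job in; it is judged then, once.
The state is a dict: "t": time; "q": joint angles; "joint_vel": joint speeds; "joint_torque": joint torques, N m; "eef_pos": TCP position; "tool_rot": TCP orientation; "contact_force": force on the tool from outside, world axes, zero at the start; "torque": the same for the moment, N m; "gripper_width": opening from 0.0 (shut) to 1.0 (fully open); "grasp_force": force on a finger pad.
Only numpy, scipy, OpenCV 4.12 (cv2) and the standard library are available. Lean on these libraries where they do the work, as an engineer would, in place of code of your own. Each camera call takes 0.05 s, during which the arm holds its last target. There are 200 camera calls.

TASK

A glass dish of pale dried soil sits in the black sample tray that lies in front of the white colour reader's low mouth. Without picking the tray up or tipping it, nudge it square to the mouth and slide it, dish and all, under the reader until its white face plate is fully home against the reader's front and keeps the room light out. Then, and only then, press the green start key down fully and let it go; leave the sample jars, the brass weight and the notebook where they are.

Things in the scene. Friction and masses are not known exactly. Their poses are not given: they have to be found in the camera images.
- reader: Soil colour reader, fixed: white housing on two grey skirts, a low bridge over the bare bench. 148 mm wide, 124 deep, top 54 mm above the bench and flat but for the start key and a round optics cap (54 mm across, 6 high) at x = 68, y = -22. Origin on the bench at the middle of the mouth, in the front face's plane; x points level into the mouth (insertion direction), y across it, z up.
- reader_mouth (a point): Middle of the upper edge of the reader's mouth, axes as the reader's. The mouth is 112 mm wide (y -56 to +56) and 19 mm high, the bench is its floor, a rear wall closes it at x = 119 mm.
- tray: Black sample tray, loose, about 0.3 kg, with a white face plate. Origin on the underside at the middle of the face plate's inner face; x points forward to the leading edge, z up. Fully home, this frame coincides with reader's. It starts 30 to 70 mm short of the mouth, up to 22 mm to either side of its middle and turned up to 0.25 rad; it slides on the bench with 1 to 4 N.
- tray_face (a point): Middle of the outer face of the tray's face plate (x = -6, z = 14 mm of the tray). The plate is 124 mm wide, 28 high, 6 thick. In front of it the tray is 108 mm wide and 110 long, 4 mm thick, leading corners rounded at 30 mm radius, with flanges 13 mm high along both sides (outer faces at y = -54 and +54 mm, from x = 0 to 80 mm).
- dish: Glass petri dish half with pale, dry ground soil, loose, 93 mm across and 11 mm high, lying in the tray inside a ring 4 mm high that is centred at x = 56 mm of the tray, with about 2 mm play. Origin at the middle of its underside, 4 mm above the bench; its top is 15 mm above the bench, 4 mm below the reader's roof.
- start_key_top (a point): Middle of the top of the round green start key (18 mm across) on the reader's top, at x = 103, y = 46 mm of the reader. It is pressed straight down.
- start_key (a joint): Travel of the start key in m: 0 released, 0.005 fully down; a spring returns it, 4 N hold it fully down.
- red_jar: Screw-cap sample jar with a red cap, 45 mm across, 63 mm high, bystander. Origin at the middle of its underside.
- blue_jar: Screw-cap sample jar with a blue cap, 45 mm across, 63 mm high, bystander. Origin at the middle of its underside.
- green_jar: Screw-cap sample jar with a green cap, 45 mm across, 63 mm high, bystander. Origin at the middle of its underside.
- weight: Brass calibration weight with a knob, 21 mm across, 24 mm high, bystander. Origin at the middle of its underside.
- lab_book: Dark blue laboratory notebook, 212 x 150 x 13 mm, lying flat with a marker on it, bystander. Origin at the middle of its underside.
Things that resemble listed ones, but are neither listed nor needed, are in the scene too. Leave any turquoise look-alike of the dish alone.

How it is judged:
On the way, in this order (a step that is already met when the one before it is completed fails the run):
1. the tray is fully home under the reader, its face plate against the front (x of tray in the frame of reader above -0.003 m and angle between the x axis of tray and the x axis of reader, either way round below 0.05 rad), for 0.2 s.
2. the start key is pressed fully down (value of joint start_key above 0.004 m), for 0.05 s.
At the end, for the whole second after the job is handed in: The tray lies flat under the reader with its face plate within 3 mm of the front face, square within 0.05 rad and centred within 5 mm; the dish lies flat inside the tray's ring; the start key has been fully pressed (more than 4 of its 5 mm) with the tray home and is up again; everything is at rest (all of step 1 and y of tray in the frame of reader between -0.005 and 0.005 m and angle between tray's own z axis and vertical below 0.03 rad and z of dish in the frame of tray below 0.006 m and x of dish in the frame of tray between 0.051 and 0.061 m and y of dish in the frame of tray between -0.005 and 0.005 m and value of joint start_key below 0.0015 m and linear speed of each of tray, dish below 0.01 m/s); the robot touches nothing.
It fails at once if the tray is lifted off the bench (height (world z) of tray above 0.006 m).
It fails at once if the tray is tipped (angle between tray's own z axis and vertical above 0.08 rad).
It fails at once if the dish is lifted out of the tray or tipped (height (world z) of dish above 0.012 m or angle between dish's own z axis and vertical above 0.1 rad).
It fails at once if the start key is pressed before the tray is home (value of joint start_key above 0.003 m and x of tray in the frame of reader below -0.005 m).
It fails at once if a sample jar, the weight or the notebook is moved (distance of any of red_jar, blue_jar, green_jar, weight, lab_book from where it was at the start of the episode above 0.015 m).
It also fails if it takes over 72 s, if anything falls off the work surface, if the arm or the gripper's body presses on something with over 40 N, if the wrist force passes 120 N, or if a joint passes its speed limit or range.

## Working session

There is one attempt and no reset: what is moved stays moved. The work goes in short steps, Python scripts to look and compute and a tool call to move; the robot and the scene stay as the last step left them, time stands still between calls to the robot, and variables do not carry over. Pictures are saved under pics/ and viewed, at most 10 in all, crops included, and the job is handed in when it is done.

Besides the shell and the picture viewer there is one more tool, called as name(argument=value, ...) on one line, values as JSON. carry_out: Moves the arm, as the interface text tells. Its arguments: {"type":"object","properties":{"targets":{"type":"array","items":{"type":"number"}},"newtons":{"type":"number"}},"required":["targets"]}

```bash
mkdir -p pics; cat > h.py <<'E'
import numpy as np, cv2, pickle
from station import bot, imaging
def snap(name, fn, scale=1.5):
    c=imaging.read_camera(name); pickle.dump(c,open(f'{fn}.pkl','wb'))
    f=cv2.cvtColor(c['frame'],cv2.COLOR_RGB2BGR)
    cv2.imwrite(f'pics/{fn}.png',cv2.resize(f,None,fx=scale,fy=scale,interpolation=cv2.INTER_CUBIC)); return c
def ray(c,u,v,z,pose=None):
    h=c['frame'].shape[0]; f=h/2/np.tan(np.radians(c['fov_y'])/2)
    d=np.array([(u-c['cx'])/f,-(v-c['cy'])/f,-1]); P=c['pose'] if pose is None else pose
    d=P[:3,:3]@d; o=P[:3,3]; return o+d*(z-o[2])/d[2]
def proj(c,p,pose=None):
    P=c['pose'] if pose is None else pose
    h=c['frame'].shape[0]; f=h/2/np.tan(np.radians(c['fov_y'])/2)
    q=P[:3,:3].T@(np.array(p)-P[:3,3]); return c['cx']+f*q[0]/-q[2], c['cy']-f*q[1]/-q[2]
E
python3 - <<'E'
from h import *
for n in ('scene','side'):
    c=snap(n,n+'0'); print({k:v for k,v in c.items() if k!='frame'})
print(bot.get_obs())
E
```

```text
{'fov_y': 48.90916853470393, 'cx': 261.85063889707607, 'cy': 196.9884623609621, 'pose': array([[ 0.73749709,  0.35549284, -0.57421502, -0.32351067],
       [-0.67488601,  0.35641647, -0.64613943, -1.07437179],
       [-0.02503825,  0.86405563,  0.50277326,  0.85967976],
       [ 0.        ,  0.        ,  0.        ,  1.        ]])}
{'fov_y': 57.20117879142426, 'cx': 254.30298190282068, 'cy': 188.7270190347703, 'pose': array([[-0.99027805,  0.0783766 , -0.11491951,  0.42511781],
       [-0.13887404, -0.50976917,  0.8490285 ,  0.8827689 ],
       [ 0.00796155,  0.85673363,  0.51569769,  0.64921624],
       [ 0.        ,  0.        ,  0.        ,  1.        ]])}
{'t': 0.1, 'q': array([-1.40009137,  0.47772663,  0.02233918,  1.55634651, -0.01147731,
        1.10932374, -0.08312602]), 'joint_vel': array([ 0.00075479, -0.00189655,  0.0006834 , -0.00348799,  0.00143604,
        0.00041123, -0.00084278]), 'joint_torque': array([ 5.05710035e-03, -5.97760463e+01,  1.61399961e+00, -2.81952775e+01,
        1.28068600e-02,  5.04131793e-03, -6.73637700e-06]), 'eef_pos': array([0.18563157, 0.64841152, 0.23041929]), 'tool_rot': array([-4.61880642e-05,  1.38947763e-01,  9.90299357e-01, -8.36734429e-04]), 'contact_force': array([-0.0625073 , -0.09746563, -0.44046248]), 'torque': array([0.02108051, 0.0077034 , 0.0081653 ]), 'grasp_force': 0.0, 'gripper_width': 0.9976089698894917}
```

View pics/scene0.png

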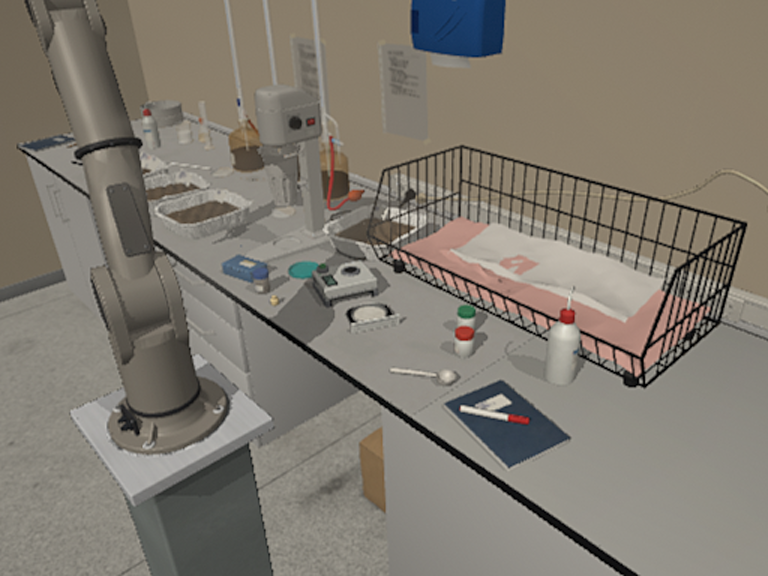

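View pics/side0.png

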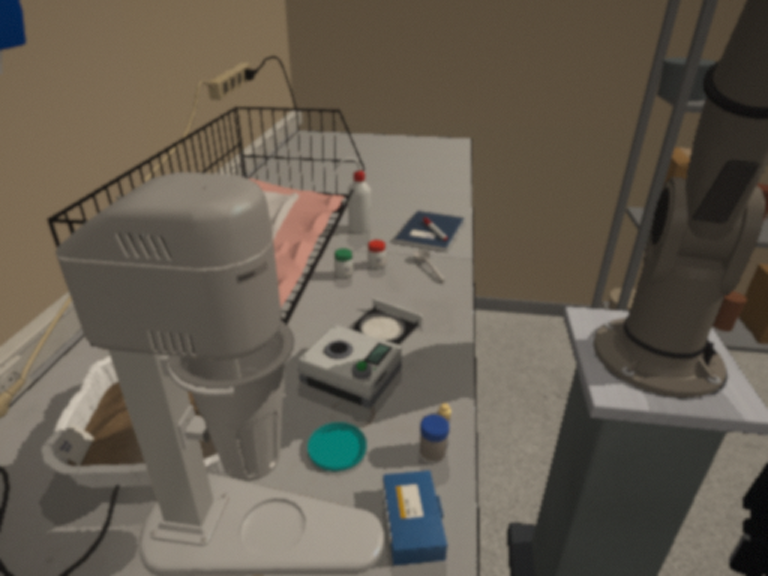

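The scene image shows the reader at about (345,283), the tray with its pale dish at (372,316), red jar (464,341), green jar (466,318), blue jar (262,283), weight (275,300) and notebook (507,422). The only dish look-alike is the turquoise one at (303,270), so I choose the pale dish in the black tray. Next, close crops.

```bash
python3 - <<'E'
from h import *
a=pickle.load(open('scene0.pkl','rb'))['frame'][165:235,195:285]
b=pickle.load(open('side0.pkl','rb'))['frame'][195:275,195:295]
a=cv2.resize(a,(800,622),interpolation=cv2.INTER_CUBIC)[:600]
b=cv2.resize(b,(750,600),interpolation=cv2.INTER_CUBIC)
cv2.imwrite('pics/ca.png',a[:,:,::-1]);cv2.imwrite('pics/cb.png',b[:,:,::-1])
E
```

```text
(no output)
```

View pics/ca.png

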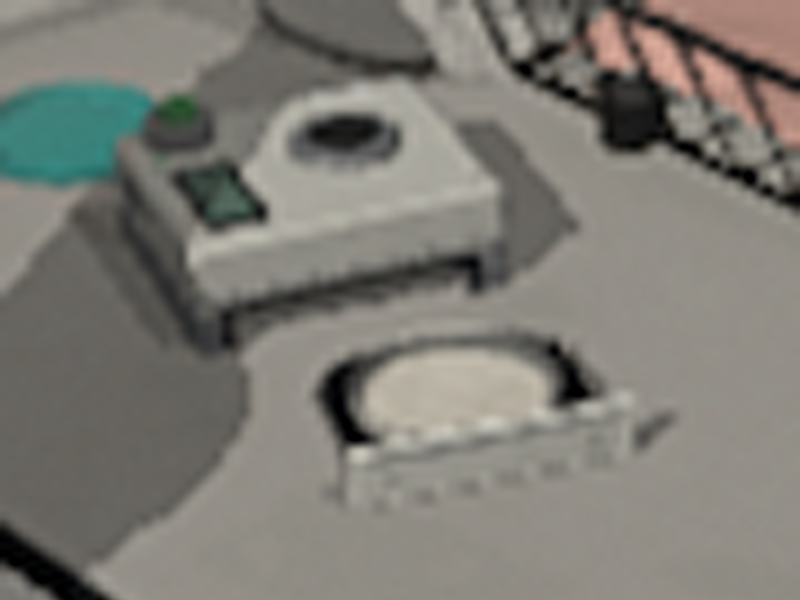

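View pics/cb.png

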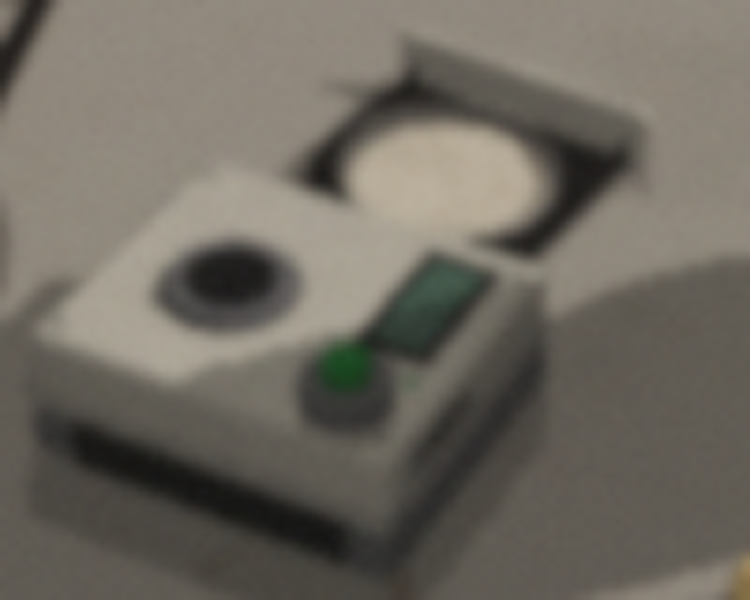

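```bash
python3 - <<'E'
from h import *
A=pickle.load(open('scene0.pkl','rb'));B=pickle.load(open('side0.pkl','rb'))
fa=lambda u,v,z:ray(A,195+(u+.5)/8.889-.5,165+(v+.5)/8.889-.5,z).round(4)
fb=lambda u,v,z:ray(B,195+(u+.5)/7.5-.5,195+(v+.5)/7.5-.5,z).round(4)
for n,f,pts in (('scene',fa,dict(FL=(190,262,.054),FR=(498,190,.054),BL=(122,150,.054),BR=(425,82,.054),cap=(345,135,.06),key=(182,108,.062),plTL=(345,455,.028),plTR=(632,398,.028),plBL=(350,508,0),plBR=(630,455,0),dish=(455,388,.015))),
 ('side',fb,dict(FL=(545,275,.054),FR=(225,165,.054),BL=(405,470,.054),BR=(35,330,.054),cap=(230,280,.06),key=(348,367,.062),plTL=(645,130,.028),plTR=(405,38,.028),dish=(443,180,.015)))):
  for k,p in pts.items(): print(n,k,f(*p))
E
```

```text
scene FL [0.4862 0.1032 0.054 ]
scene FR [0.6239 0.0573 0.054 ]
scene BL [0.5269 0.2087 0.054 ]
scene BR [0.6695 0.162  0.054 ]
scene cap [0.6018 0.1381 0.06  ]
scene key [0.5629 0.2098 0.062 ]
scene plTL [ 0.4607 -0.0325  0.028 ]
scene plTR [ 0.5746 -0.0831  0.028 ]
scene plBL [ 0.4628 -0.0305  0.    ]
scene plBR [ 0.5732 -0.0825  0.    ]
scene dish [ 0.5403 -0.0081  0.015 ]
side FL [0.4916 0.1204 0.054 ]
side FR [0.6211 0.0706 0.054 ]
side BL [0.5261 0.2308 0.054 ]
side BR [0.6664 0.1785 0.054 ]
side cap [0.6025 0.1478 0.06  ]
side key [0.552  0.1913 0.062 ]
side plTL [ 0.4641 -0.0149  0.028 ]
side plTR [ 0.5724 -0.069   0.028 ]
side dish [0.5439 0.0143 0.015 ]
```

carry_out(targets=[120, 23, -40, 3, 0, 120, 23, -40, 3, 0, 120, 23, -40, 3, 0, 120, 23, -40, 3, 0, 120, 23, -40, 3, 0, 120, 23, -40, 3, 0, 120, 23, -40, 3, 0, 120, 18, -46, 0, 0, 120, 18, -46, 0, 0, 120, 18, -46, 0, 0, 120, 18, -46, 0, 0, 120, 18, -46, 0, 0, 120, 18, -46, 0, 0, 120, 18, -46, 0, 0, 120, 18, -46, 0, 0, 120, 10, -10, 0, 0, 120, 0, 0, 0, 0, 120, 0, 0, 0, 0])

```text
t: 1.9
eef_pos: [0.5003, -0.0085, 0.2519]
tool_rot: [-0.001, 0.139, 0.99, -0.0]
contact_force: [0.2, 0.6, 0.1]
gripper_width: 0.535
grasp_force: 0.0
```

```bash
cat >> h.py <<'E'
from scipy.spatial.transform import Rotation as R
def wsnap(fn,scale=1.5):
    o=bot.get_obs(); c=snap('wrist',fn,scale)
    T=np.eye(4); w,x,y,z=o['tool_rot']; T[:3,:3]=R.from_quat([x,y,z,w]).as_matrix(); T[:3,3]=o['eef_pos']
    c['pose']=T@c['tool_from_camera']; pickle.dump(c,open(f'{fn}.pkl','wb')); return c,o
E
python3 - <<'E'
from h import *
c,o=wsnap('w1'); print(o['t'],o['eef_pos'],o['tool_rot'],o['gripper_width'],c['fov_y'],c['cx'],c['cy'],c['pose'],bot.grip_point_offset,o['q'])
E
```

```text
1.9 [ 0.50027853 -0.00853173  0.25191073] [-5.52944897e-04  1.38941107e-01  9.90300491e-01 -5.32801105e-06] 0.534500068809248 66.8804331488957 262.2438820784254 192.90975911204993 [[ 2.75019527e-01 -9.16918794e-01 -2.89178467e-01  4.26294189e-01]
 [ 9.61438384e-01  2.62064843e-01  8.34161342e-02  1.14672479e-02]
 [-7.02311593e-04 -3.00968344e-01  9.53633873e-01  3.93989424e-01]
 [ 0.00000000e+00  0.00000000e+00  0.00000000e+00  1.00000000e+00]] 0.0187 [-0.5147529   0.169462    0.46338574  1.96462429 -0.088397    1.02790968
  1.28073749]
```

View pics/w1.png

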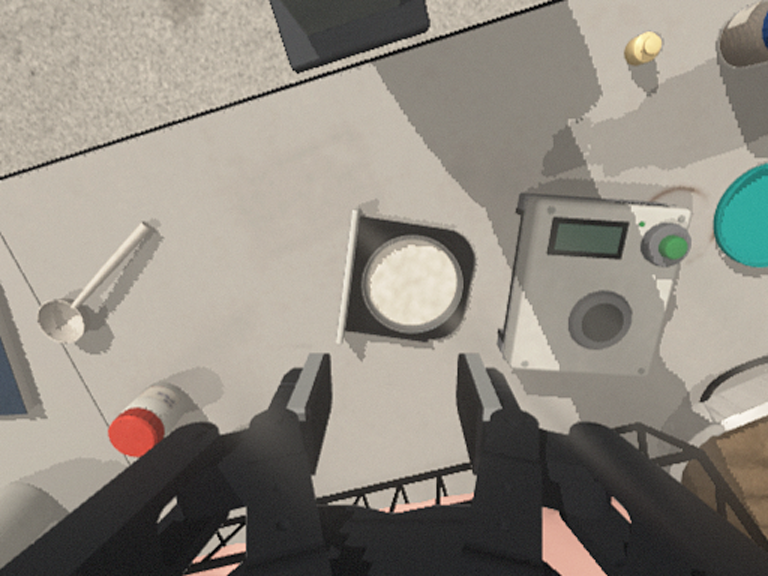

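The wrist view shows the tray face plate running (357,210)-(340,342), dish at (413,283), reader top from (525,195) to (512,370), key at (673,247), cap at (601,321). I'll enlarge it.

```bash
python3 - <<'E'
from h import *
f=pickle.load(open('w1.pkl','rb'))['frame'][120:260,215:475]
cv2.imwrite('pics/w1c.png',cv2.resize(f,None,fx=3,fy=3,interpolation=cv2.INTER_CUBIC)[:,:,::-1])
E
```

```text
(no output)
```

View pics/w1c.png

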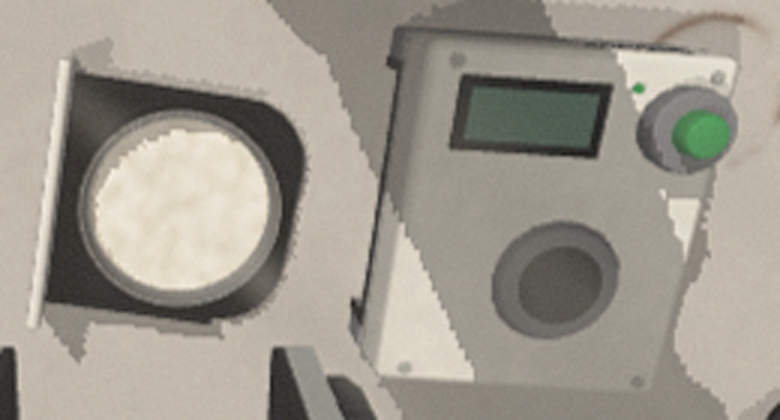

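```bash
python3 - <<'E'
from h import *
c=pickle.load(open('w1.pkl','rb'))
f=lambda u,v,z:ray(c,215+(u+.5)/3-.5,120+(v+.5)/3-.5,z)
P=dict(FL=(403,32,.054),FR=(366,374,.054),BL=(738,55,.054),BR=(650,390,.054),cap=(560,284,.06),key=(702,135,.075),TLo=(60,60,.028),TLi=(71,62,.028),TRo=(28,325,.028),TRi=(39,327,.028),dish=(180,207,.015))
Q={k:f(*p) for k,p in P.items()}
for k,v in Q.items(): print(k,v.round(4))
n=lambda a,b:np.linalg.norm(Q[a]-Q[b]).round(4)
print('w',n('FL','FR'),n('BL','BR'),'d',n('FL','BL'),n('FR','BR'),'plate',n('TLo','TRo'))
yaw=lambda a,b:np.degrees(np.arctan2(*(Q[b]-Q[a])[1::-1]))
print('reader yaw',yaw('FR','FL')-90,yaw('BR','BL')-90,yaw('FL','BL'),yaw('FR','BR'),'tray yaw',yaw('TRo','TLo')-90,yaw('TRi','TLi')-90)
# rigid fit of reader
L={'FL':(0,74),'FR':(0,-74),'BL':(124,74),'BR':(124,-74),'cap':(68,-22)}
a=np.array([L[k] for k in L])/1e3;b=np.array([Q[k][:2] for k in L])
H=(a-a.mean(0)).T@(b-b.mean(0));th=np.arctan2(H[0,1]-H[1,0],H[0,0]+H[1,1])
Rm=np.array([[np.cos(th),-np.sin(th)],[np.sin(th),np.cos(th)]]);t=b.mean(0)-Rm@a.mean(0)
print('reader',t.round(4),np.degrees(th),'res mm',((b-a@Rm.T-t)*1e3).round(1).tolist())
print('key',(Rm@[.103,.046]+t).round(4))
ty=np.radians((yaw('TRo','TLo')+yaw('TRi','TLi'))/2-90)
m=(Q['TLi']+Q['TRi'])[:2]/2; print('tray orig',m,np.degrees(ty),'in reader',Rm.T@(m-t)*1e3, 'dish-based',Q['dish'][:2]-.056*np.array([np.cos(ty),np.sin(ty)]))
for z in (.06,.07,.08): print('key ray',z,(Rm.T@(f(702,135,z)[:2]-t)*1e3).round(1))
E
```

```text
FL [0.4843 0.0982 0.054 ]
FR [0.6233 0.0554 0.054 ]
BL [0.5284 0.2207 0.054 ]
BR [0.6648 0.1727 0.054 ]
cap [0.6013 0.1395 0.06  ]
key [0.5484 0.1927 0.075 ]
TLo [ 0.4608 -0.0345  0.028 ]
TLi [ 0.4629 -0.0303  0.028 ]
TRo [ 0.5714 -0.0849  0.028 ]
TRi [ 0.5737 -0.0804  0.028 ]
dish [ 0.54   -0.0038  0.015 ]
w 0.1454 0.1446 d 0.1302 0.1245 plate 0.1215
reader yaw 72.87007449949854 70.60287037975644 70.20615356511233 70.49382437556865 tray yaw 65.48549682849344 65.70303920509599
reader [0.556  0.0789] 71.27057677820822 res mm [[-1.6, -4.4], [-2.8, 0.3], [2.7, 0.7], [-1.0, 0.2], [2.7, 3.3]]
key [0.5455 0.1912]
tray orig [ 0.51830611 -0.05534664] 65.59426801679473 in reader [-139.20284045   -7.42067324] dish-based [ 0.5169039  -0.05476292]
key ray 0.06 [115.2  41. ]
key ray 0.07 [108.6  42.8]
key ray 0.08 [102.   44.6]
```

carry_out(targets=[120, 8, -25, -30, -4.2, 120, 9, -25, -30, -4.2, 120, 0, 0, -45, 0, 120, 0, 0, -45, 0, 120, 0, 0, -45, 0, 120, 0, 0, -18, 0, 120, 0, 0, 0, 0, 120, 0, 0, 0, 0])

```text
t: 2.75
eef_pos: [0.5179, -0.058, 0.0397]
tool_rot: [-0.0, 0.21, 0.978, 0.0]
contact_force: [0.2, 0.5, 0.8]
gripper_width: 0.529
grasp_force: 0.0
```

```bash
python3 - <<'E'
from h import *
c,o=wsnap('w2'); print(o['t'],o['eef_pos'],o['contact_force'])
E
```

```text
2.75 [ 0.51788097 -0.05795977  0.03972896] [0.20949379 0.49627745 0.84571083]
```

View pics/w2.png

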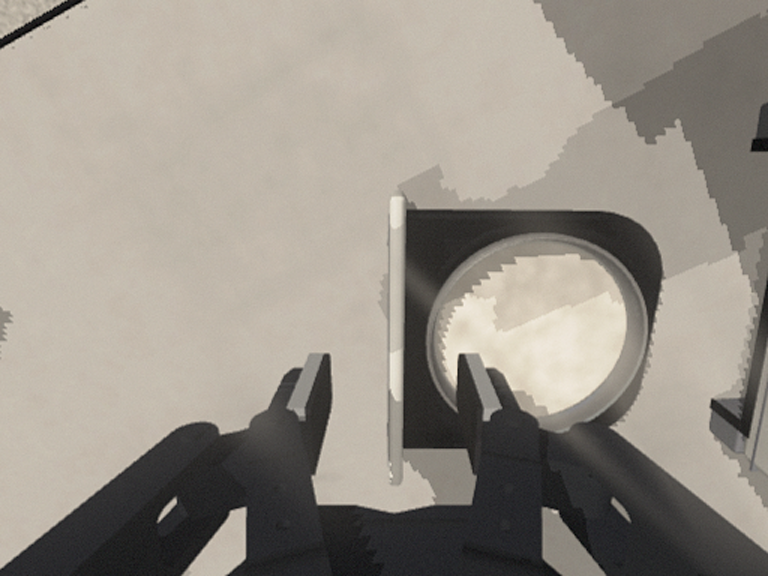

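The fingers straddle the plate (column 396) squarely, and the inner finger stays above the dish. Lower and grip lightly.

carry_out(targets=[120, 0, 0, -21, 0, 120, 0, 0, 0, 0, 160, 0, 0, 0, 0, 190, 0, 0, 0, 0, 210, 0, 0, 0, 0, 225, 0, 0, 0, 0, 240, 0, 0, 0, 0, 255, 0, 0, 0, 0, 255, 0, 0, 0, 0, 255, 0, 0, 0, 0], newtons=20)

```text
t: 3.8
eef_pos: [0.5182, -0.0589, 0.0189]
tool_rot: [0.0, 0.211, 0.977, 0.0]
contact_force: [-0.9, 1.6, 6.0]
gripper_width: 0.066
grasp_force: 20.6
```

carry_out(targets=[255, 0, 0, 0.5, 1.8, 255, 0, 0, 0, 1.8, 255, 0, 0, 0, 1.8, 255, -3.7, 1.2, 0, 0, 255, -3.7, 1.3, 0, 0, 255, 2.2, 6.3, 0, 0, 255, 2.2, 6.3, 0, 0, 255, 2.1, 6.4, 0, 0, 255, 0, 0, 0, 0, 255, 0, 0, 0, 0])

```text
t: 4.8
eef_pos: [0.5174, -0.0359, 0.0189]
tool_rot: [0.0, 0.164, 0.986, 0.001]
contact_force: [-0.3, 1.2, 4.1]
gripper_width: 0.063
grasp_force: 20.4
```

```bash
python3 - <<'E'
from h import *
c,o=wsnap('w3'); print(o['t'],o['eef_pos'],o['contact_force'],o['tool_rot'])
f=c['frame'][90:330,240:512]
cv2.imwrite('pics/w3c.png',cv2.resize(f,None,fx=2.5,fy=2.5,interpolation=cv2.INTER_CUBIC)[:,:,::-1])
E
```

```text
4.8 [ 0.51735776 -0.03590777  0.01889947] [-0.3130662   1.21781952  4.13881862] [4.42660733e-05 1.64040789e-01 9.86453411e-01 5.35156865e-04]
```

View pics/w3c.png

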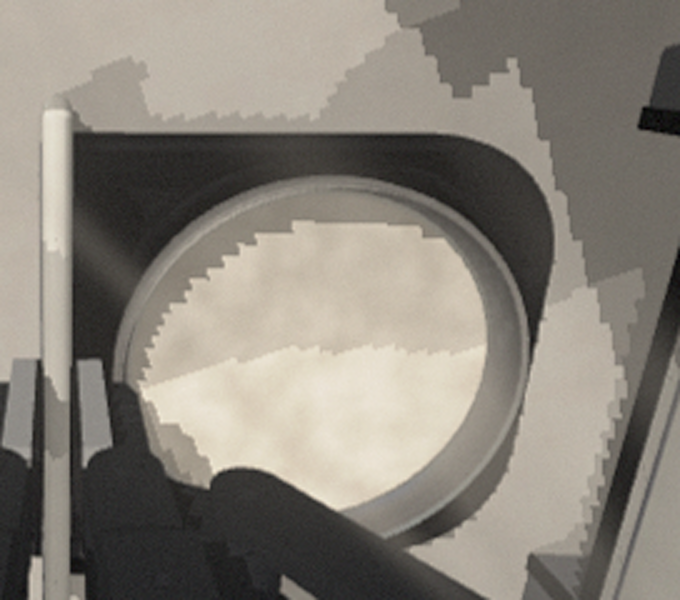

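```bash
python3 - <<'E'
from h import *
c=pickle.load(open('w3.pkl','rb'))
f=lambda u,v,z:ray(c,240+(u+.5)/2.5-.5,90+(v+.5)/2.5-.5,z)
def pr(u,v,z,n): print(n,f(u,v,z).round(4))
pr(644,108,0,'skirtL outer?');pr(640,128,0,'skirtL inner?');pr(527,557,0,'skirtR a')
pr(75,133,.013,'flange rear');pr(440,133,.013,'flange front');pr(440,133,.004,'floor edge front');pr(553,240,.004,'lead')
pr(43,112,.028,'plate L out');pr(71,112,.028,'plate L in')
print('cam',c['pose'][:3,3])
# project nominal reader points
th=np.radians(71);ex=np.array([np.cos(th),np.sin(th),0]);ey=np.array([-ex[1],ex[0],0])
for (x,y,z) in ((0,74,0),(0,56,0),(0,56,19),(0,-56,0),(0,-74,0),(0,-56,19),(0,74,54),(0,-74,54)):
    p=np.array([.556,.0789,0])+(x*ex+y*ey)/1e3+[0,0,z/1e3]; u,v=proj(c,p); print((x,y,z),round((u-240)*2.5),round((v-90)*2.5))
E
```

```text
skirtL outer? [0.5016 0.1036 0.    ]
skirtL inner? [0.5058 0.1024 0.    ]
skirtR a [0.6126 0.0631 0.    ]
flange rear [ 0.4648 -0.0152  0.013 ]
flange front [0.4887 0.0547 0.013 ]
floor edge front [0.4914 0.0588 0.004 ]
lead [0.5235 0.0787 0.004 ]
plate L out [ 0.4573 -0.0192  0.028 ]
plate L in [ 0.4589 -0.0144  0.028 ]
cam [ 0.44434955 -0.01230932  0.16090074]
(0, 74, 0) 633 38
(0, 56, 0) 613 123
(0, 56, 19) 685 136
(0, -56, 0) 515 548
(0, -74, 0) 502 603
(0, -56, 19) 562 602
(0, 74, 54) 923 43
(0, -74, 54) 659 804
```

carry_out(targets=[255, 2.8, -1.0, 0, 0, 255, 1.6, 4.7, 0, 0, 255, 1.6, 4.7, 0, 0, 255, 1.6, 4.7, 0, 0, 255, 1.6, 4.7, 0, 0, 255, 1.6, 4.7, 0, 0, 255, 1.6, 4.7, 0, 0, 255, 0, 0, 0, 0])

```text
t: 5.65
eef_pos: [0.5295, -0.0102, 0.0189]
tool_rot: [0.0, 0.165, 0.986, -0.0]
contact_force: [0.3, -2.5, 4.1]
gripper_width: 0.064
grasp_force: 20.4
```

carry_out(targets=[255, 2, 5.7, 0, 0, 255, 2, 5.7, 0, 0, 255, 2, 5.7, 0, 0, 255, 2, 5.7, 0, 0, 255, 0, 0, 0, 0])

```text
t: 6.15
eef_pos: [0.5373, 0.0126, 0.0189]
tool_rot: [-0.0, 0.165, 0.986, -0.0]
contact_force: [-1.8, -2.2, 5.8]
gripper_width: 0.063
grasp_force: 20.5
```

carry_out(targets=[255, 2, 5.7, 0, 0, 255, 2, 5.7, 0, 0, 255, 2, 5.7, 0, 0, 255, 0, 0, 0, 0])

```text
t: 6.55
eef_pos: [0.5431, 0.0295, 0.0189]
tool_rot: [-0.0, 0.165, 0.986, -0.0]
contact_force: [-1.3, -1.9, 6.7]
gripper_width: 0.058
grasp_force: 20.6
```

```bash
python3 - <<'E'
from h import *
c,o=wsnap('w4'); print(o['t'],o['eef_pos'],o['contact_force'],o['torque'])
E
```

```text
6.55 [0.54310545 0.02949518 0.01889809] [-1.30466073 -1.91381725  6.66526175] [-0.46504481  0.3449306   0.01483552]
```

View pics/w4.png

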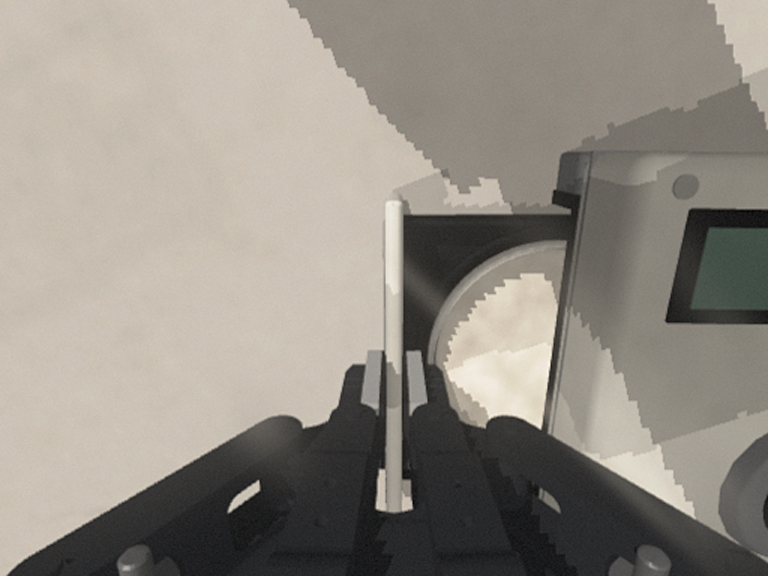

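carry_out(targets=[235, 0, 0, 0, 0, 215, 0, 0, 0, 0, 215, 0, 0, 0, 0, 215, 0, 0, 10, 0, 215, 0, 0, 25, 0, 215, -6, -18, 0, 0, 255, -6, -18, 0, 0, 255, 0, 0, 0, 0, 255, 0, 0, -21, 0, 255, 0, 0, -20, 0, 255, 0, 0, 0, 0, 255, 0, 0, 0, 0])

```text
t: 7.8
eef_pos: [0.5314, -0.0059, 0.013]
tool_rot: [-0.0, 0.165, 0.986, 0.0]
contact_force: [-0.1, -0.6, 0.0]
gripper_width: 0.001
grasp_force: 0.0
```

carry_out(targets=[255, 2, 5.7, 0, 0, 255, 2, 5.7, 0, 0, 255, 2, 5.7, 0, 0, 255, 2, 5.7, 0, 0, 255, 2, 5.7, 0, 0, 255, 2, 5.7, 0, 0, 255, 2, 5.7, 0, 0, 255, 2, 5.7, 0, 0, 255, 1, 2.8, 0, 0, 255, 0, 0, 0, 0])

```text
t: 8.8
eef_pos: [0.5485, 0.0429, 0.0127]
tool_rot: [0.0, 0.164, 0.986, 0.0]
contact_force: [-0.6, -0.2, -0.0]
gripper_width: 0.004
grasp_force: 0.0
```

carry_out(targets=[255, 1.3, 3.8, 0, 0, 255, 1.3, 3.8, 0, 0, 255, 1.3, 3.8, 0, 0])

```text
t: 9.1
eef_pos: [0.5521, 0.0536, 0.0127]
tool_rot: [-0.0, 0.165, 0.986, -0.0]
contact_force: [0.1, -1.2, -0.2]
gripper_width: 0.001
grasp_force: 0.9
```

carry_out(targets=[255, 1, 2.9, 0, 0, 255, 1, 2.9, 0, 0])

```text
t: 9.3
eef_pos: [0.5542, 0.0595, 0.0127]
tool_rot: [-0.0, 0.165, 0.986, 0.0]
contact_force: [-1.1, -2.4, -0.1]
gripper_width: -0.002
grasp_force: 0.8
```

carry_out(targets=[255, 0.7, 1.9, 0, 0, 255, 0.7, 1.9, 0, 0])

```text
t: 9.5
eef_pos: [0.5555, 0.0632, 0.0127]
tool_rot: [-0.0, 0.165, 0.986, -0.0]
contact_force: [0.6, -1.5, -0.7]
gripper_width: -0.0
grasp_force: 0.7
```

carry_out(targets=[255, 0.7, 1.9, 0, 0, 255, 0.7, 1.9, 0, 0])

```text
t: 9.7
eef_pos: [0.5557, 0.064, 0.0127]
tool_rot: [-0.001, 0.166, 0.986, -0.002]
contact_force: [-5.8, -11.4, 6.2]
gripper_width: 0.005
grasp_force: 5.5
```

carry_out(targets=[255, 0.7, 1.9, 0, 0, 255, 0.7, 1.9, 0, 0])

```text
t: 9.9
eef_pos: [0.5558, 0.0643, 0.0127]
tool_rot: [-0.002, 0.167, 0.986, -0.003]
contact_force: [-9.0, -18.3, 10.3]
gripper_width: -0.002
grasp_force: 9.4
```

carry_out(targets=[255, -2, -5.7, 0, 0, 255, -2, -5.7, 0, 0, 255, -2, -5.7, 0, 0, 255, 0, 0, 40, 0, 255, 0, 0, 45, 0, 255, 2, 6, 35, 0, 255, 4, 11, 0, 0, 255, 0, 0, 0, 0, 255, 0, 0, 0, 0])

```text
t: 10.8
eef_pos: [0.5575, 0.0709, 0.1317]
tool_rot: [-0.001, 0.164, 0.986, -0.0]
contact_force: [-0.7, -0.4, -0.2]
gripper_width: 0.002
grasp_force: 0.0
```

```bash
python3 - <<'E'
from h import *
c,o=wsnap('w5'); print(o['t'],o['eef_pos'],o['contact_force'])
s=imaging.read_camera('scene')['frame'][185:235,205:285]
a=c['frame'][40:300,200:500]
a=cv2.resize(a,(600,520),interpolation=cv2.INTER_CUBIC); s=cv2.resize(s,(200,125))
im=np.zeros((520,800,3),np.uint8); im[:,:600]=a; im[:125,600:]=s
cv2.imwrite('pics/w5c.png',im[:,:,::-1])
E
```

```text
10.8 [0.55745086 0.07086236 0.13168045] [-0.72584253 -0.41944545 -0.15921254]
```

View pics/w5c.png

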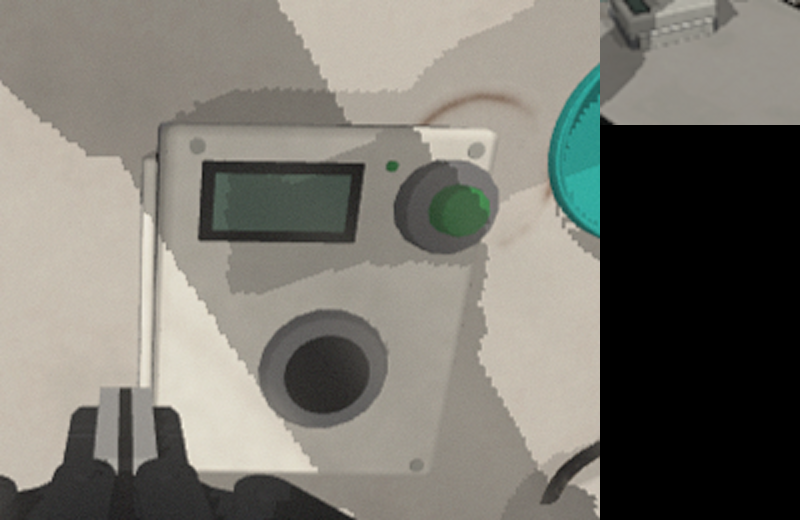

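```bash
python3 - <<'E'
from h import *
c=pickle.load(open('w5.pkl','rb'))
f=lambda u,v,z:ray(c,200+(u+.5)/2-.5,40+(v+.5)/2-.5,z)
Q=dict(FL=f(161,124,.054),BL=f(498,130,.054),BR=f(430,473,.054),cap=f(326,374,.06))
L={'FL':(0,74),'BL':(124,74),'BR':(124,-74),'cap':(68,-22)}
a=np.array([L[k] for k in L])/1e3;b=np.array([Q[k][:2] for k in L])
H=(a-a.mean(0)).T@(b-b.mean(0));th=np.arctan2(H[0,1]-H[1,0],H[0,0]+H[1,1])
Rm=np.array([[np.cos(th),-np.sin(th)],[np.sin(th),np.cos(th)]]);t=b.mean(0)-Rm@a.mean(0)
print('reader',t.round(4),np.degrees(th),'res mm',((b-a@Rm.T-t)*1e3).round(1).tolist())
print('key',(Rm@[.103,.046]+t).round(4))
for z in (.07,.075,.08,.085): print('key ray',z,f(459,211,z)[:2].round(4),(Rm.T@(f(459,211,z)[:2]-t)*1e3).round(1))
for p in ((142,165),(138,385)): print('plate outer',(Rm.T@(f(*p,.028)[:2]-t)*1e3).round(1))
for p in ((157,165),(153,385)): print('seam',(Rm.T@(f(*p,.028)[:2]-t)*1e3).round(1))
E
```

```text
reader [0.5576 0.0812] 70.62953251190451 res mm [[1.4, 0.8], [1.7, -1.5], [-3.4, -0.7], [0.4, 1.4]]
key [0.5483 0.1937]
key ray 0.07 [0.5501 0.1953] [105.1  44.9]
key ray 0.075 [0.5485 0.1928] [102.3  45.6]
key ray 0.08 [0.5469 0.1904] [99.4 46.3]
key ray 0.085 [0.5453 0.1879] [96.5 46.9]
plate outer [-4.7 56.8]
plate outer [ -4.8 -42.4]
seam [ 1.5 56.8]
seam [  2.1 -42.4]
```

The plate sits flush and square (outer face at x ≈ -4.7 mm at both points, expected -6), so the tray is home. Now the key, at (0.5485, 0.193), top about 0.075.

carry_out(targets=[255, -3, 41, 0, 0, 255, -3, 41, 0, 0, 255, -3, 40, 0, 0, 255, 0, 0, -25, 0, 255, 0, 0, -15, 0, 255, 0, 0, -8, 0, 255, 0, 0, 0, 0])

```text
t: 11.6
eef_pos: [0.5485, 0.1901, 0.0832]
tool_rot: [-0.001, 0.166, 0.986, -0.001]
contact_force: [0.4, -0.1, -0.3]
gripper_width: -0.004
grasp_force: 0.0
```

carry_out(targets=[255, 0, 0, -2, 0, 255, 0, 0, -2, 0, 255, 0, 0, -2, 0])

```text
t: 11.9
eef_pos: [0.5499, 0.1922, 0.0793]
tool_rot: [0.0, 0.165, 0.986, 0.0]
contact_force: [-0.0, 0.4, -0.6]
gripper_width: 0.001
grasp_force: 0.0
```

carry_out(targets=[255, 0, 0, -2, 0, 255, 0, 0, -1, 0, 255, 0, 0, 0, 0])

```text
t: 12.2
eef_pos: [0.5493, 0.1925, 0.0758]
tool_rot: [-0.0, 0.165, 0.986, 0.0]
contact_force: [-0.3, 0.2, -0.2]
gripper_width: 0.004
grasp_force: 0.0
```

carry_out(targets=[255, 0, 0, -2, 0, 255, 0, 0, 0, 0])

```text
t: 12.4
eef_pos: [0.5495, 0.1925, 0.0738]
tool_rot: [0.0, 0.165, 0.986, 0.0]
contact_force: [-0.7, -0.4, 1.6]
gripper_width: -0.0
grasp_force: 0.9
```

carry_out(targets=[255, 0, 0, -2, 0, 255, 0, 0, 0, 0])

```text
t: 12.6
eef_pos: [0.5495, 0.1926, 0.0718]
tool_rot: [0.0, 0.165, 0.986, 0.0]
contact_force: [-0.9, -0.4, 3.1]
gripper_width: -0.002
grasp_force: 1.4
```

Contact is at about 0.0745 and it feels like a spring. Keep pressing to the stop.

carry_out(targets=[255, 0, 0, -1.5, 0, 255, 0, 0, 0, 0])

```text
t: 12.8
eef_pos: [0.5496, 0.1926, 0.0704]
tool_rot: [0.0, 0.165, 0.986, 0.0]
contact_force: [-1.0, -0.4, 4.9]
gripper_width: 0.003
grasp_force: 1.8
```

carry_out(targets=[255, 0, 0, -1.5, 0, 255, 0, 0, 0, 0])

```text
t: 13.0
eef_pos: [0.5496, 0.1926, 0.0699]
tool_rot: [0.0, 0.165, 0.986, 0.0]
contact_force: [-3.7, -0.6, 13.9]
gripper_width: 0.002
grasp_force: 6.6
```

carry_out(targets=[255, 0, 0, -1.5, 0, 255, 0, 0, 0, 0])

```text
t: 13.2
eef_pos: [0.5497, 0.1926, 0.0697]
tool_rot: [-0.0, 0.165, 0.986, 0.001]
contact_force: [-7.3, -2.0, 25.9]
gripper_width: -0.003
grasp_force: 12.6
```

carry_out(targets=[255, 0, 0, 5, 0, 255, 0, 0, 15, 0, 255, 0, 0, 40, 0, 255, 0, 0, 40, 0, 255, 0, 0, 0, 0, 255, 0, 0, 0, 0, 255, 0, 0, 0, 0])

```text
t: 13.9
eef_pos: [0.5484, 0.1923, 0.1665]
tool_rot: [-0.001, 0.165, 0.986, -0.0]
contact_force: [0.3, 0.3, -0.3]
gripper_width: -0.002
grasp_force: 0.0
```

```bash
python3 - <<'E'
from h import *
print(bot.get_obs()['contact_force'], bot.hand_in())
E
```

```text
the job is handed in; nothing more can be done
[ 0.28051175  0.29444342 -0.32284677] None
```

The job is handed in, with no verdict returned: the tray went in to a hard stop and its face plate measured flush and square against the reader, then the start key was pressed to its stop and released, and the arm is clear.

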